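# Drift a stuck sleeve out of a terminal spreader

### The job

Take the orange-handled drift rod from its stand, find the bore in the top of the spreader's jaw carriage with its tip, and press the stuck copper sleeve down and out of the far side until it stands on the floor of the catch tray, pressing gently throughout (never more than 40 N). Then draw the drift out and put it back in its stand, fully home, and leave everything else where it lies.

Things in the scene. Friction and masses are not known exactly. Their poses are not given: they have to be found in the camera images.
- spreader: fixed cast aluminium terminal spreader: base 110 (its x) x 200 (its y) x 16 mm, a cheek 90 mm high, 18 thick at each y end, a crank with red knob beyond the -y end (to y -150, x +92, height 80 mm). Origin: centre of underside, z up. A jaw carriage, block 76 (x) x 88 (y) mm, rides between the cheeks, top 86 and underside 52 mm above the bench. Over 40 N from drift or robot damages it
- travel_start (a point): a point fixed on the spreader, 86 mm up (carriage top height), 25 mm from its centre towards the crank (-y). A round vertical bore, 15 mm wide, hardly chamfered, goes through the carriage centre. The screw holds the carriage firmly at an unreported place: the bore mouth is at this point's x and height but 7 to 43 mm from it along the spreader's +y. Find it by feel with the drift tip, or by sight
- sleeve (a joint): how far (m) the copper sleeve, 14.4 mm wide, 22 tall, is pushed down in the bore: 0 at first, its top 10 mm below the carriage top; clear of the underside past 0.024; at 0.034 it stands on the tray floor and stops hard, its top 44 mm below the carriage top. It drags with about 9 N all the way and stays where it is left, never falling by itself
- tray_floor (a point): centre of the rubber floor, 20 mm above the bench, of the yellow-rimmed catch tray (50 x 70 mm, rim 8 mm high) under the carriage
- drift: drift rod, 120 mm long, 96 to 156 g, loose: lower 66 mm a steel shank 12 mm across with a chamfered flat tip, upper 54 mm a round orange handle 24 mm across. Origin: centre of the tip, z up along the rod to the handle. At first it hangs upright in its stand, the handle's shoulder resting on the stand top, tip 9 mm above the bench
- stand: grey plastic drift stand fixed to the bench, block 56 x 56 mm, 75 mm tall on an 80 x 80 mm foot. Origin: centre of its underside. In the middle of its top a round vertical hole, 17 mm across with a 2 mm chamfer, 70 mm deep
- lug: flat copper battery lug with a round barrel, about 75 x 22 x 16 mm, lying on the bench. To be left alone. Origin: near the middle of its underside
- plug_strip: black plastic strip of six round vent plugs, 120 x 22 x 18 mm, lying. To be left alone. Origin: near the middle of its underside
- socket_wrench: steel socket wrench, about 200 x 34 x 41 mm, lying. To be left alone. Origin: near the middle of its underside
- post_cleaner: blue polymer post cleaner, 46 mm across, 85 mm tall, standing. To be left alone. Origin: near the middle of its underside
- spare_sleeve: new copper sleeve, 17 mm across, 22 mm tall, standing on the bench. To be left alone. Origin: near the middle of its underside
- grease_jar: jar with a red cap, 60 mm across, 60 mm tall, standing. To be left alone. Origin: near the middle of its underside

How it is judged:
By the outcome, as a careful person would: the job done as asked, in the order asked, and still so for the second after the job is handed in, with the robot touching nothing.
It also fails if it takes over 72 s, if anything falls off the work surface, if the arm or the gripper's body presses on something with over 40 N, if the wrist force passes 120 N, or if a joint passes its speed limit or range.

### The arm

A 6-joint arm with a two-finger parallel gripper is mounted at the origin on the work surface. World frame = base frame: x ahead of the robot, y to its left, z up, the work surface at z = 0. Lengths are in m, angles in degrees, forces in N, time in s.
With the tool pointing down it reaches from about 0.375 to 0.9 m from the base axis. Payload 3.1 kg.
Tool frame: the origin (TCP) lies midway between the tips of the shut fingers; the grasp point (between the pads) lies bot.hold_point_z behind it (bot.hold_point_z is the distance from the TCP to the grasp point, in m); z points along the fingers, y is the direction in which the jaws open and shut (so a half turn about z gives the same grasp; the last joint's range is limited). The gripper opens to 87 mm and grips with 3 to 60 N. Pads are 19 mm wide; open, the fingers measure 117 mm over their backs; the gripper's body (75 mm by 190 mm) begins 51 mm behind the grasp point.
Start: joints at [53.772, 30.224, 82.088, -0, 67.689, -10.227], TCP at [0.274, 0.562, 0.223] pointing down, gripper open.
Joint ranges: [-176.69, 176.69], [-43.24, 126.21], [12.49, 139.97], [-82, 262], [0, 151.66], [-163.58, 163.58]. Speed limits (degrees/s): [159.86, 159.86, 180, 180, 180, 180].

### API

Orientations are given as a 3x3 rotation matrix whose columns are the frame's x, y, z axes.
In Python, from rig import bot, vision, hand_in gives the robot as it stands. The module is installed in compiled form; this text tells all that it offers.
- The arm moves only by the shell command python3 -m handwheel 'ROWS'. ROWS is JSON, a list of rows, each an object of numbers: "hand": the gripper's target within -1 to 1 (fully open at 1, half-way at 0, shut at -1); "dx", "dy", "dz": the shift along the world's x, y, z in cm; "wx", "wy", "wz": the turn, a rotation vector about the world's x, y, z in rad. In form: [{"hand": .., "dx": .., "dy": .., "dz": .., "wx": .., "wy": .., "wz": ..}, ...]. A call has 1 to 10 rows; each row shifts and turns the commanded pose from where the row before left it; what a row does not reach is not made up. A row lasts 1/10 s, in which the tool goes at most 50 mm and 8.59 degrees, less where a joint would pass 70% of its speed; a pose out of reach is approached as far as the arm can. A call with a gripper value outside its range is refused whole. The fingers move at their own pace and stop on an object; the grip force is fixed at half the most. Time passes only in rows, so rows that do not move let the fingers close. It gives the time, the measured TCP pose, the force and the opening at its end, in the units of the state.
- bot.read_state(): the state, without advancing time (a new reading comes with each control period).
- vision.capture(name): name is "scene" or "top" or "wrist"; returns (picture, depth): 480x640x3 uint8, red, green, blue; 480x640 float32, m along the optical axis (not along the pixel's ray), 0 where there is no reading.
- vision.get_calibration(name): a dict with "fx", "fy", "cx", "cy" (pixels), "rvec" (rotation vector, rad) and "tvec" (3), from world to camera coordinates, as OpenCV has them. Camera axes: x right, y down, z forward; pixel columns grow to the right and rows downward; lengths in m; the calibration is good to about 2 mm. The wrist camera is an equidistant fisheye: a pixel r from the principal point sees the ray r / f radians off the axis. A picture is of the moment at which its call begins: read the wrist's pose just before it. get_calibration takes no time and is no camera call; for the wrist camera it gives the pose at the moment of the call.
- hand_in(): hands the job in, once; it reports no verdict.
The state is a dict: "time_s": time; "joint_positions": joint angles; "qvel": joint speeds; "tau": joint torques, N m; "position": TCP position; "tcp_rot": TCP orientation; "force": force on the tool from outside, world axes, zero at the start; "moment": the same for the moment, N m; "opening": opening from 0.0 (shut) to 1.0 (fully open).
Only numpy, scipy, OpenCV 4.12 (cv2) and the standard library are available. Lean on these libraries where they do the work, as an engineer would, in place of code of your own. Each camera call takes 0.05 s, during which the arm holds its last target.

## Working session

There is one attempt and no reset: what is moved stays moved. The work goes in short steps, Python scripts to look and compute and a shell command to move; the robot and the scene stay as the last step left them, time stands still between calls to the robot, and variables do not carry over. Pictures are saved under pics/ and viewed, and the job is handed in when it is done.

```bash
ls; mkdir -p pics; cat > h.py <<'E'
import numpy as np,cv2
from rig import bot,vision
def cap(n,f):
    c=vision.get_calibration(n); p,d=vision.capture(n)
    cv2.imwrite(f'pics/{f}.png',cv2.cvtColor(p,cv2.COLOR_RGB2BGR)); np.savez(f'pics/{f}.npz',p=p,d=d,**{k:np.array(v) for k,v in c.items()})
    return p,d,c
def ray(c,u,v):
    R=cv2.Rodrigues(np.array(c['rvec'],float))[0];t=np.array(c['tvec'],float).ravel()
    d=np.array([(u-c['cx'])/c['fx'],(v-c['cy'])/c['fy'],1.])
    return -R.T@t,R.T@d
def onz(c,u,v,z):
    o,d=ray(c,u,v); return o+d*(z-o[2])/d[2]
def pts(c,d):
    v,u=np.mgrid[0:480,0:640];R=cv2.Rodrigues(np.array(c['rvec'],float))[0];t=np.array(c['tvec'],float).ravel()
    P=np.stack([(u-c['cx'])/c['fx']*d,(v-c['cy'])/c['fy']*d,d],-1)
    return (P-t)@R
E
python3 - <<'E'
from h import *
s=bot.read_state();print(s,bot.hold_point_z)
for n in('scene','top'):
    p,d,c=cap(n,n+'0');print(n,c)
E
```

```text
pics
{'time_s': 0.0, 'joint_positions': array([ 5.37711730e+01,  3.02799568e+01,  8.21550403e+01,  1.21926059e-04,
        6.76888354e+01, -1.02275037e+01]), 'qvel': array([ 0.03611089, -0.02038882, -0.00819006, -0.01208699,  0.00188322,
        0.08359765]), 'tau': array([ 2.18459070e-03, -4.40043032e+01, -1.76595122e+01,  6.34928816e-02,
        5.80347993e-02, -1.61992707e-04]), 'position': array([0.27353803, 0.56116264, 0.22156848]), 'tcp_rot': array([[-8.98783319e-01,  4.38391274e-01, -1.27893156e-03],
       [ 4.38392970e-01,  8.98781713e-01, -1.74226386e-03],
       [ 3.85687023e-04, -2.12659230e-03, -9.99997664e-01]]), 'force': array([0.56767014, 0.64880891, 0.18022073]), 'moment': array([ 0.00893748,  0.02107219, -0.00373095]), 'opening': 0.9970012203870103} 0.0187
scene {'fx': 492.8140418973988, 'fy': 492.8140418973988, 'cx': 309.58184189220475, 'cy': 242.8538272564754, 'rvec': array([ 1.75705997,  2.02594181, -0.60989549]), 'tvec': array([ 0.07309638, -0.40060238,  1.61170456])}
top {'fx': 442.3462708624761, 'fy': 442.3462708624761, 'cx': 311.52372017979064, 'cy': 238.18607594115093, 'rvec': array([ 2.11392605, -2.12328009,  0.17533225]), 'tvec': array([0.03268624, 0.55564391, 0.85977314])}
```

View pics/scene0.png

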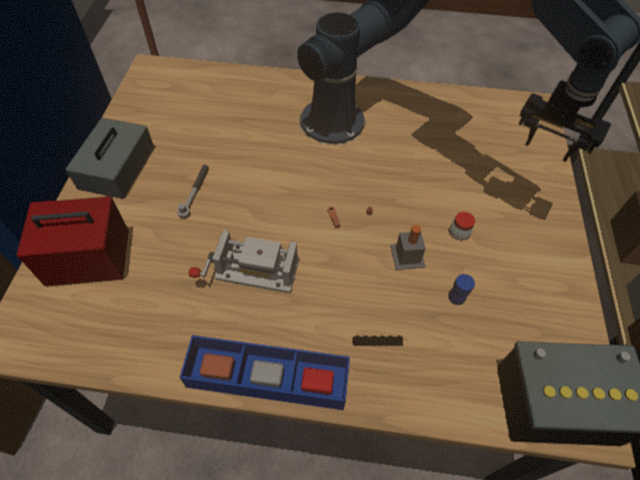

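View pics/top0.png

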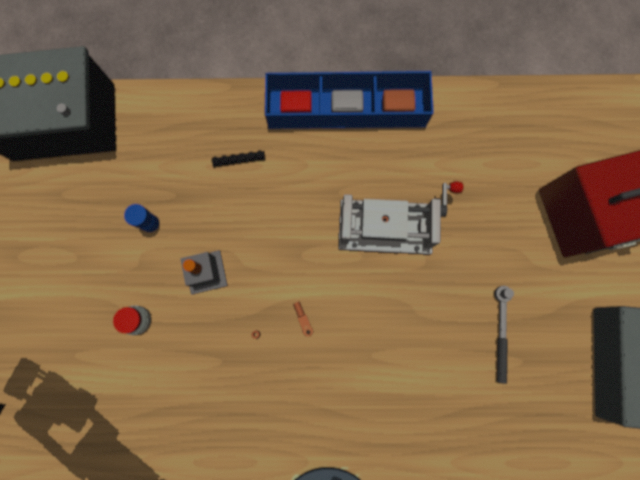

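The top view shows the drift at about (191,266) and the bore at about (385,218). The scene view shows the bore at about (260,253). Next I zoom in and measure.

```bash
python3 - <<'E'
from h import *
def ld(f):
    z=np.load(f'pics/{f}.npz');return z['p'],z['d'],{k:z[k] for k in('fx','fy','cx','cy','rvec','tvec')}
tiles=[]
for f,(a,b),(e,g) in(('top0',(385,220),(205,272)),('scene0',(255,260),(410,245))):
    p,d,c=ld(f)
    for (u,v) in((a,b),(e,g)):
        tiles.append(cv2.resize(p[v-37:v+38,u-50:u+50],(400,300),interpolation=cv2.INTER_CUBIC))
im=np.vstack([np.hstack(tiles[:2]),np.hstack(tiles[2:])]);cv2.imwrite('pics/z0.png',im[...,::-1])
for f in('top0','scene0'):
    p,d,c=ld(f);hsv=cv2.cvtColor(p,cv2.COLOR_RGB2HSV).astype(int);X=pts(c,d)
    m=(abs(hsv[...,0]-10)<6)&(hsv[...,1]>180)&(hsv[...,2]>100)
    n,l,st,ce=cv2.connectedComponentsWithStats(m.astype(np.uint8))
    for i in range(1,n):
        if st[i,4]>25:
            q=X[l==i];print(f,st[i],ce[i],np.median(q,0),q[:,2].max())
            top=q[q[:,2]>0.122]
            if len(top):print('  top',top.mean(0),len(top),top.min(0),top.max(0))
p,d,c=ld('top0');X=pts(c,d)
print('carr z',X[210:230:5,370:400:8,2].round(4))
print('bore top',onz(c,385.3,217.8,.086), 'drift', onz(c,190,266,.129))
p,d,c=ld('scene0');X=pts(c,d);print('bore scene',onz(c,260,253,.086),X[253,260],X[250,255])
E
```

```text
top0 [184 260  11  11 100] [189.05 264.97] [0.49199564 0.25808266 0.12815695] 0.9464738857895487
  top [0.49113125 0.25565652 0.13621744] 100 [0.39111027 0.01543845 0.12459848] [0.50187097 0.26770405 0.94647389]
carr z [[0.0843 0.0858 0.087  0.086 ]
 [0.0868 0.085  0.0843 0.0856]
 [0.0861 0.0836 0.0766 0.0851]
 [0.0853 0.0841 0.0854 0.0833]]
bore top [ 0.58968367 -0.11724175  0.086     ] drift [0.48999858 0.25595827 0.129     ]
bore scene [ 0.5937517  -0.11517721  0.086     ] [ 0.59024111 -0.11630419  0.08034519] [ 0.58563498 -0.12959107  0.08408221]
```

View pics/z0.png

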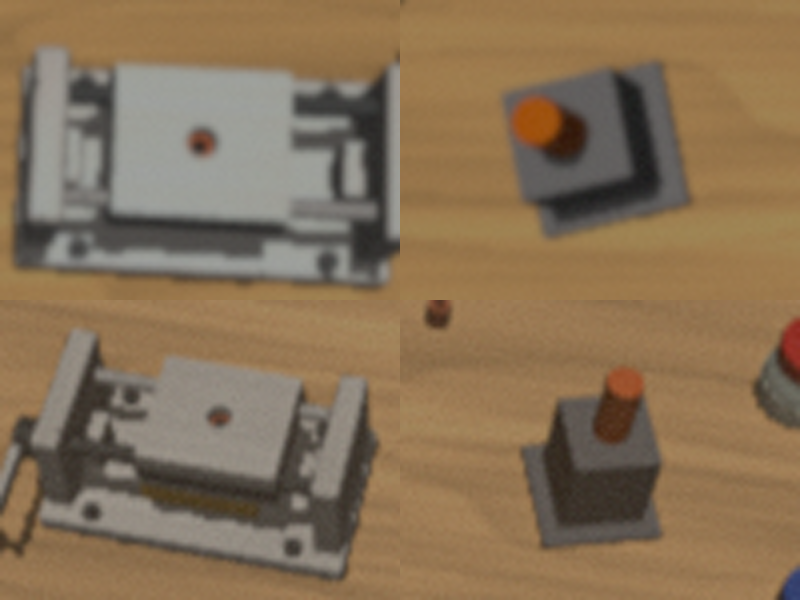

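The top view puts the drift at about (0.491, 0.257) and the bore at about (0.590, -0.117), with the copper visible in it. The two views agree on the bore to about 4 mm. Next I move above the drift.

```bash
python3 -m handwheel '[{"hand":1,"dx":2.1,"dy":-2.9},{"hand":1,"dx":2.1,"dy":-2.9},{"hand":1,"dx":2.1,"dy":-2.9},{"hand":1,"dx":2.1,"dy":-2.9},{"hand":1,"dx":2.1,"dy":-2.9},{"hand":1,"dx":2.1,"dy":-2.9},{"hand":1,"dx":2.1,"dy":-2.9},{"hand":1,"dx":2.1,"dy":-2.9},{"hand":1,"dx":2.1,"dy":-2.9},{"hand":1,"dx":2.1,"dy":-2.9}]'; python3 -m handwheel '[{"hand":1},{"hand":1}]'
python3 - <<'E'
from h import *
s=bot.read_state();print(s['position'],s['joint_positions'])
p,d,c=cap('wrist','w1');print(c)
E
```

```text
[0.27356865 0.56119751 0.22164455] [ 5.37715900e+01  3.02750987e+01  8.21507176e+01 -1.61365420e-03
  6.76887806e+01 -1.02260832e+01]
{'fx': 371.64829954431775, 'fy': 371.64829954431775, 'cx': 321.4182302020154, 'cy': 236.90231333003922, 'rvec': array([-2.44032332, -1.52355218, -0.22792969]), 'tvec': array([-0.62287612, -0.03490173,  0.39185019])}invalid input
invalid input
```

View pics/w1.png

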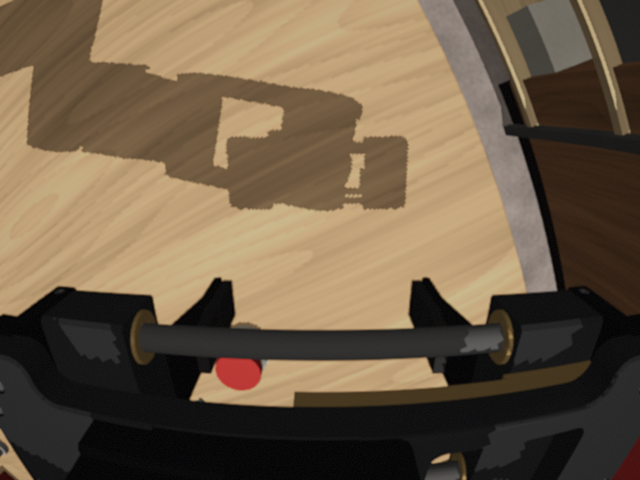

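The rows were refused because every key is needed. The picture shows the red jar cap at (238,372), behind the finger linkage.

```bash
python3 -m handwheel '[{"hand":1,"dx":2.1,"dy":-2.9,"dz":0,"wx":0,"wy":0,"wz":0},{"hand":1,"dx":2.1,"dy":-2.9,"dz":0,"wx":0,"wy":0,"wz":0},{"hand":1,"dx":2.1,"dy":-2.9,"dz":0,"wx":0,"wy":0,"wz":0},{"hand":1,"dx":2.1,"dy":-2.9,"dz":0,"wx":0,"wy":0,"wz":0},{"hand":1,"dx":2.1,"dy":-2.9,"dz":0,"wx":0,"wy":0,"wz":0},{"hand":1,"dx":2.1,"dy":-2.9,"dz":0,"wx":0,"wy":0,"wz":0},{"hand":1,"dx":2.1,"dy":-2.9,"dz":0,"wx":0,"wy":0,"wz":0},{"hand":1,"dx":2.1,"dy":-2.9,"dz":0,"wx":0,"wy":0,"wz":0},{"hand":1,"dx":2.1,"dy":-2.9,"dz":0,"wx":0,"wy":0,"wz":0},{"hand":1,"dx":0,"dy":0,"dz":0,"wx":0,"wy":0,"wz":0}]'
python3 - <<'E'
from h import *
s=bot.read_state();print(s['position'],s['joint_positions'])
p,d,c=cap('wrist','w2')
E
```

```text
time_s: 1.15
position: [0.4657, 0.2976, 0.2224]
tcp_rot: [[-0.897, 0.443, 0.001], [0.443, 0.897, -0.001], [-0.002, -0.0, -1.0]]
force: [-0.1, 0.7, -0.5]
opening: 1.001
[0.46571411 0.29764561 0.22240474] [ 21.04731925  24.64955871  92.593975    -0.09880603  62.70248807
 -42.63538269]
```

View pics/w2.png

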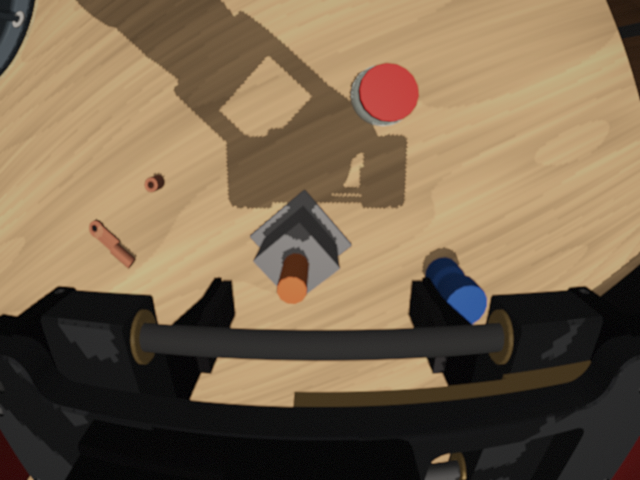

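The wrist view shows the drift top at (292,290), the lug at (110,243), the spare sleeve at (154,183), the cleaner at (465,305) and the jar at (388,92). Next I cast a fisheye ray to the drift top.

```bash
cat >> h.py <<'E'
def ld(f):
    z=np.load(f'pics/{f}.npz');return z['p'],z['d'],{k:z[k] for k in('fx','fy','cx','cy','rvec','tvec')}
def fonz(c,u,v,z):
    R=cv2.Rodrigues(np.array(c['rvec'],float))[0];t=np.array(c['tvec'],float).ravel()
    K=np.array([[c['fx'],0,c['cx']],[0,c['fy'],c['cy']],[0,0,1]],float)
    q=cv2.fisheye.undistortPoints(np.array([[[u,v]]],float),K,np.zeros(4))[0,0]
    d=R.T@np.array([q[0],q[1],1.]);o=-R.T@t
    return o+d*(z-o[2])/d[2]
E
python3 - <<'E'
from h import *
p,d,c=ld('w2');hsv=cv2.cvtColor(p,cv2.COLOR_RGB2HSV).astype(int)
m=(abs(hsv[...,0]-9)<7)&(hsv[...,1]>150)&(hsv[...,2]>140)
m[:260]=0;m[315:]=0;m[:,:260]=0;m[:,330:]=0
cs,_=cv2.findContours(m.astype(np.uint8),0,2);k=max(cs,key=cv2.contourArea);print(cv2.minEnclosingCircle(k),cv2.boundingRect(k))
e=cv2.fitEllipse(k);print(e)
print(fonz(c,*e[0],.129))
x,y,w,h=cv2.boundingRect(k);print(fonz(c,x,e[0][1],.129),fonz(c,x+w,e[0][1],.129))
E
python3 - <<'E'
import cv2
im=cv2.imread('pics/w2.png')[170:330,220:380];cv2.imwrite('pics/w2z.png',cv2.resize(im,(600,600),interpolation=2))
E
```

```text
((291.3255920410156, 289.46124267578125), 14.408075332641602) (277, 277, 29, 26)
((291.4183044433594, 289.3423767089844), (25.7496395111084, 28.357263565063477), 98.72102355957031)
[0.49019555 0.2589319  0.129     ]
[0.48540718 0.24899418 0.129     ] [0.49504596 0.26889514 0.129     ]
```

View pics/w2z.png

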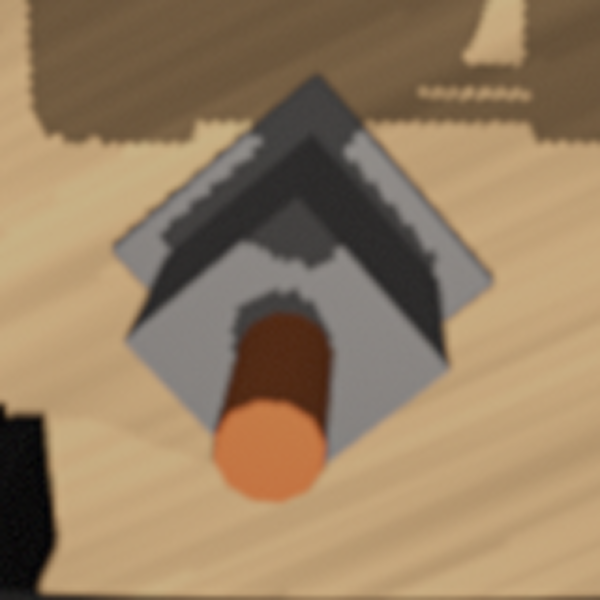

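The wrist gives the handle at (0.490, 0.259) and the top view gives (0.491, 0.257), so they agree. The height and the 23 mm diameter are plausible. Next I centre over it and come down.

```bash
python3 -m handwheel '[{"hand":1,"dx":0.8,"dy":-1.3,"dz":-1.3,"wx":0,"wy":0,"wz":0},{"hand":1,"dx":0.8,"dy":-1.3,"dz":-1.3,"wx":0,"wy":0,"wz":0},{"hand":1,"dx":0.9,"dy":-1.3,"dz":-1.4,"wx":0,"wy":0,"wz":0},{"hand":1,"dx":0,"dy":0,"dz":0,"wx":0,"wy":0,"wz":0},{"hand":1,"dx":0,"dy":0,"dz":0,"wx":0,"wy":0,"wz":0},{"hand":1,"dx":0,"dy":0,"dz":0,"wx":0,"wy":0,"wz":0}]'

```

```text
time_s: 1.8
position: [0.4875, 0.2629, 0.1832]
tcp_rot: [[-0.899, 0.437, 0.001], [0.437, 0.899, 0.001], [-0.0, 0.001, -1.0]]
force: [0.5, 0.1, 0.5]
opening: 0.999
```

```bash
python3 -m handwheel '[{"hand":1,"dx":0.3,"dy":-0.45,"dz":0,"wx":0,"wy":0,"wz":0},{"hand":1,"dx":0,"dy":0,"dz":-1.5,"wx":0,"wy":0,"wz":0},{"hand":1,"dx":0,"dy":0,"dz":-2,"wx":0,"wy":0,"wz":0},{"hand":1,"dx":0,"dy":0,"dz":-2,"wx":0,"wy":0,"wz":0},{"hand":1,"dx":0,"dy":0,"dz":-2,"wx":0,"wy":0,"wz":0},{"hand":1,"dx":0,"dy":0,"dz":-1.5,"wx":0,"wy":0,"wz":0},{"hand":1,"dx":0,"dy":0,"dz":-0.8,"wx":0,"wy":0,"wz":0},{"hand":1,"dx":0,"dy":0,"dz":0,"wx":0,"wy":0,"wz":0},{"hand":1,"dx":0,"dy":0,"dz":0,"wx":0,"wy":0,"wz":0},{"hand":1,"dx":0,"dy":0,"dz":0,"wx":0,"wy":0,"wz":0}]'
python3 - <<'E'
from h import *
p,d,c=cap('wrist','w3')
E
```

```text
time_s: 2.8
position: [0.4917, 0.2575, 0.0855]
tcp_rot: [[-0.899, 0.438, 0.002], [0.438, 0.899, 0.001], [-0.002, 0.001, -1.0]]
force: [-1.1, 0.5, -1.0]
opening: 1.0
```

View pics/w3.png

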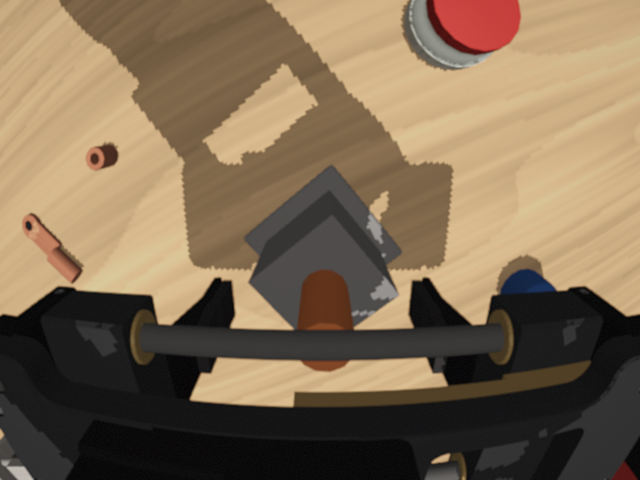

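The handle is at (325,320), midway between the finger pads at about 222 and 422. I close now.

```bash
python3 -m handwheel '[{"hand":-1,"dx":0,"dy":0,"dz":0,"wx":0,"wy":0,"wz":0},{"hand":-1,"dx":0,"dy":0,"dz":0,"wx":0,"wy":0,"wz":0},{"hand":-1,"dx":0,"dy":0,"dz":0,"wx":0,"wy":0,"wz":0},{"hand":-1,"dx":0,"dy":0,"dz":0,"wx":0,"wy":0,"wz":0},{"hand":-1,"dx":0,"dy":0,"dz":0,"wx":0,"wy":0,"wz":0},{"hand":-1,"dx":0,"dy":0,"dz":0,"wx":0,"wy":0,"wz":0},{"hand":-1,"dx":0,"dy":0,"dz":0,"wx":0,"wy":0,"wz":0},{"hand":-1,"dx":0,"dy":0,"dz":0,"wx":0,"wy":0,"wz":0},{"hand":-1,"dx":0,"dy":0,"dz":0,"wx":0,"wy":0,"wz":0},{"hand":-1,"dx":0,"dy":0,"dz":0,"wx":0,"wy":0,"wz":0}]'

```

```text
time_s: 3.85
position: [0.4912, 0.2574, 0.0846]
tcp_rot: [[-0.899, 0.438, 0.001], [0.438, 0.899, 0.0], [-0.0, 0.001, -1.0]]
force: [0.6, 1.3, -0.5]
opening: 0.264
```

The opening is 23 mm, so the handle is held. Next I lift 11 cm, straight up.

```bash
python3 -m handwheel '[{"hand":-1,"dx":0,"dy":0,"dz":0.5,"wx":0,"wy":0,"wz":0},{"hand":-1,"dx":0,"dy":0,"dz":1.3,"wx":0,"wy":0,"wz":0},{"hand":-1,"dx":0,"dy":0,"dz":1.6,"wx":0,"wy":0,"wz":0},{"hand":-1,"dx":0,"dy":0,"dz":1.6,"wx":0,"wy":0,"wz":0},{"hand":-1,"dx":0,"dy":0,"dz":1.6,"wx":0,"wy":0,"wz":0},{"hand":-1,"dx":0,"dy":0,"dz":1.6,"wx":0,"wy":0,"wz":0},{"hand":-1,"dx":0,"dy":0,"dz":1.6,"wx":0,"wy":0,"wz":0},{"hand":-1,"dx":0,"dy":0,"dz":1.2,"wx":0,"wy":0,"wz":0},{"hand":-1,"dx":0,"dy":0,"dz":0,"wx":0,"wy":0,"wz":0},{"hand":-1,"dx":0,"dy":0,"dz":0,"wx":0,"wy":0,"wz":0}]'
python3 - <<'E'
from h import *
p,d,c=cap('scene','s4');p,d,c=cap('wrist','w4')
z=np.load('pics/s4.npz')['p'][170:290,330:490];cv2.imwrite('pics/s4z.png',cv2.resize(z,(640,480),interpolation=2)[...,::-1])
E
```

```text
time_s: 4.85
position: [0.4907, 0.2571, 0.1947]
tcp_rot: [[-0.899, 0.438, 0.0], [0.438, 0.899, -0.0], [-0.0, -0.0, -1.0]]
force: [0.1, 0.3, -0.9]
opening: 0.268
```

View pics/s4z.png

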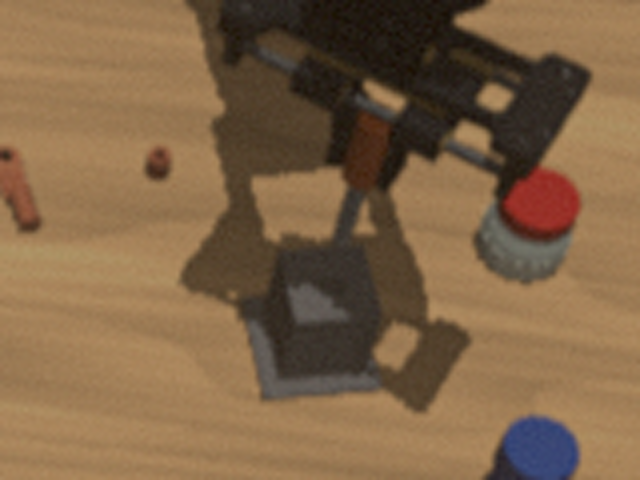

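View pics/w4.png

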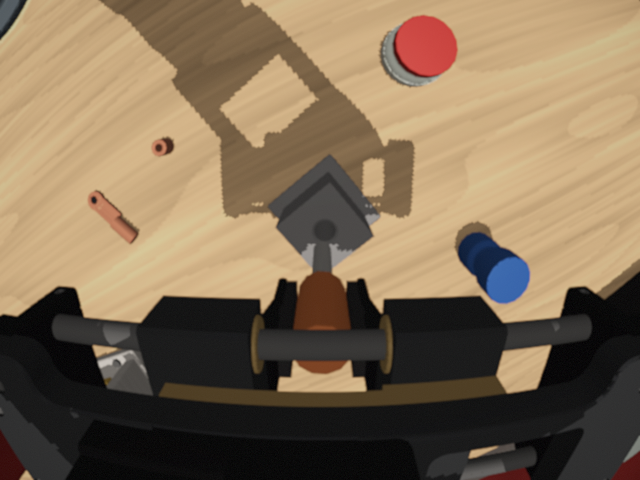

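The wrist view shows the held drift, tip at about (321,247), and the stand hole at about (325,231). Next I zoom in and work out both, to check the rod's tilt.

```bash
python3 - <<'E'
from h import *
p,d,c=ld('w4')
cv2.imwrite('pics/w4z.png',cv2.resize(p[210:280,285:365],(640,560),interpolation=2)[...,::-1])
print('hole',fonz(c,325,231,.075),'tip far edge',[fonz(c,u,243,.119) for u in(314,321,329)])
E
```

```text
hole [0.49135572 0.2584481  0.075     ] tip far edge [array([0.48394538, 0.25344756, 0.119     ]), array([0.48600591, 0.25766529, 0.119     ]), array([0.48836179, 0.26248474, 0.119     ])]
```

View pics/w4z.png

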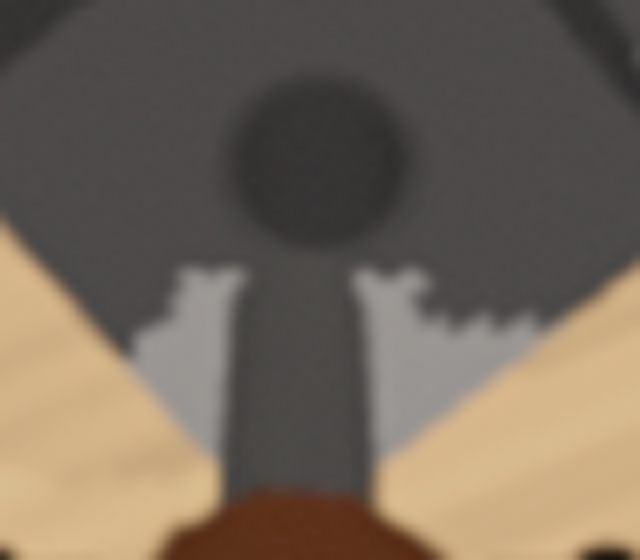

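The hole projects to (0.491, 0.258) and the tip sits within about 1.5 mm of the TCP axis, so the rod is straight. Next I carry it over the bore.

```bash
python3 -m handwheel '[{"hand":-1,"dx":0.5,"dy":-2,"dz":0,"wx":0,"wy":0,"wz":0},{"hand":-1,"dx":1,"dy":-4,"dz":0,"wx":0,"wy":0,"wz":0},{"hand":-1,"dx":1.1,"dy":-4,"dz":0,"wx":0,"wy":0,"wz":0},{"hand":-1,"dx":1.1,"dy":-4,"dz":0,"wx":0,"wy":0,"wz":0},{"hand":-1,"dx":1.1,"dy":-4,"dz":0,"wx":0,"wy":0,"wz":0},{"hand":-1,"dx":1.1,"dy":-4,"dz":0,"wx":0,"wy":0,"wz":0},{"hand":-1,"dx":1.1,"dy":-4,"dz":0,"wx":0,"wy":0,"wz":0},{"hand":-1,"dx":1.1,"dy":-4,"dz":0,"wx":0,"wy":0,"wz":0},{"hand":-1,"dx":1,"dy":-4,"dz":0,"wx":0,"wy":0,"wz":0},{"hand":-1,"dx":0.8,"dy":-3.4,"dz":0,"wx":0,"wy":0,"wz":0}]';python3 -m handwheel '[{"hand":-1,"dx":0,"dy":0,"dz":0,"wx":0,"wy":0,"wz":0},{"hand":-1,"dx":0,"dy":0,"dz":0,"wx":0,"wy":0,"wz":0},{"hand":-1,"dx":0,"dy":0,"dz":0,"wx":0,"wy":0,"wz":0},{"hand":-1,"dx":0,"dy":0,"dz":0,"wx":0,"wy":0,"wz":0}]'
python3 - <<'E'
from h import *
print(bot.read_state()['position'])
p,d,c=cap('wrist','w5');cv2.imwrite('pics/w5z.png',cv2.resize(p[190:310,240:400],(800,600),interpolation=2)[...,::-1])
E
```

```text
time_s: 5.95
position: [0.5899, -0.1189, 0.1933]
tcp_rot: [[-0.898, 0.439, -0.002], [0.439, 0.898, 0.0], [0.002, -0.0, -1.0]]
force: [-0.1, 0.5, -1.4]
opening: 0.271
time_s: 6.35
position: [0.5893, -0.1152, 0.1942]
tcp_rot: [[-0.899, 0.437, -0.001], [0.437, 0.899, 0.001], [0.002, 0.0, -1.0]]
force: [0.9, 1.1, -1.5]
opening: 0.264
[ 0.58930875 -0.11524649  0.19415425]
```

View pics/w5z.png

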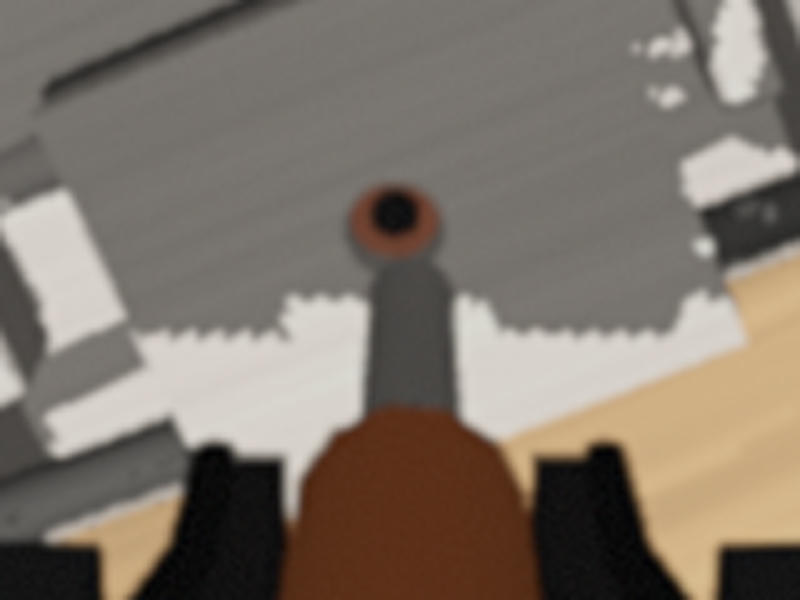

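View pics/w5.png

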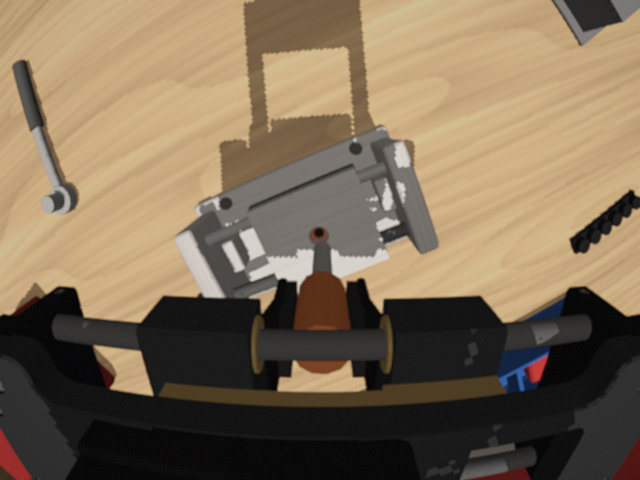

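The wrist view has the bore mouth centred near (319,234.8) with the copper inside it, and the tip's near edge at (322,241.4). Next I compute the offset.

```bash
python3 - <<'E'
from h import *
p,d,c=ld('w5')
b=fonz(c,319,234.8,.086);print('bore',b)
for u,v in((309.4,234.8),(328.6,234.8),(319,226.6),(319,243)):print(fonz(c,u,v,.086))
print('tip edge',fonz(c,322,241.4,.1186), fonz(c,314,248,.1186),fonz(c,330.4,248,.1186))
E
```

```text
bore [ 0.58803483 -0.11780475  0.086     ]
[ 0.58484377 -0.12435415  0.086     ]
[ 0.59122413 -0.11125726  0.086     ]
[ 0.58223595 -0.11496641  0.086     ]
[ 0.59391131 -0.12068174  0.086     ]
tip edge [ 0.5843103  -0.11351176  0.1186    ] [ 0.58615328 -0.12041016  0.1186    ] [ 0.59099887 -0.11046405  0.1186    ]
```

The bore is at (0.588, -0.118), about 14 mm wide as it should be, and the tip is at (0.589, -0.116). I shift slightly, come down to about 5 mm above the carriage and look again.

```bash
python3 -m handwheel '[{"hand":-1,"dx":-0.08,"dy":-0.22,"dz":-0.5,"wx":0,"wy":0,"wz":0},{"hand":-1,"dx":0,"dy":0,"dz":-0.8,"wx":0,"wy":0,"wz":0},{"hand":-1,"dx":0,"dy":0,"dz":-0.8,"wx":0,"wy":0,"wz":0},{"hand":-1,"dx":0,"dy":0,"dz":-0.5,"wx":0,"wy":0,"wz":0},{"hand":-1,"dx":0,"dy":0,"dz":0,"wx":0,"wy":0,"wz":0},{"hand":-1,"dx":0,"dy":0,"dz":0,"wx":0,"wy":0,"wz":0},{"hand":-1,"dx":0,"dy":0,"dz":0,"wx":0,"wy":0,"wz":0},{"hand":-1,"dx":0,"dy":0,"dz":0,"wx":0,"wy":0,"wz":0}]'
python3 - <<'E'
from h import *
print(bot.read_state()['position'])
p,d,c=cap('wrist','w6');cv2.imwrite('pics/w6z.png',cv2.resize(p[200:290,260:380],(800,600),interpolation=2)[...,::-1])
E
```

```text
time_s: 7.2
position: [0.5894, -0.1191, 0.1689]
tcp_rot: [[-0.899, 0.438, 0.001], [0.438, 0.899, -0.0], [-0.001, 0.0, -1.0]]
force: [0.9, -0.3, -1.5]
opening: 0.267
[ 0.58941603 -0.11910401  0.1688974 ]
```

View pics/w6z.png

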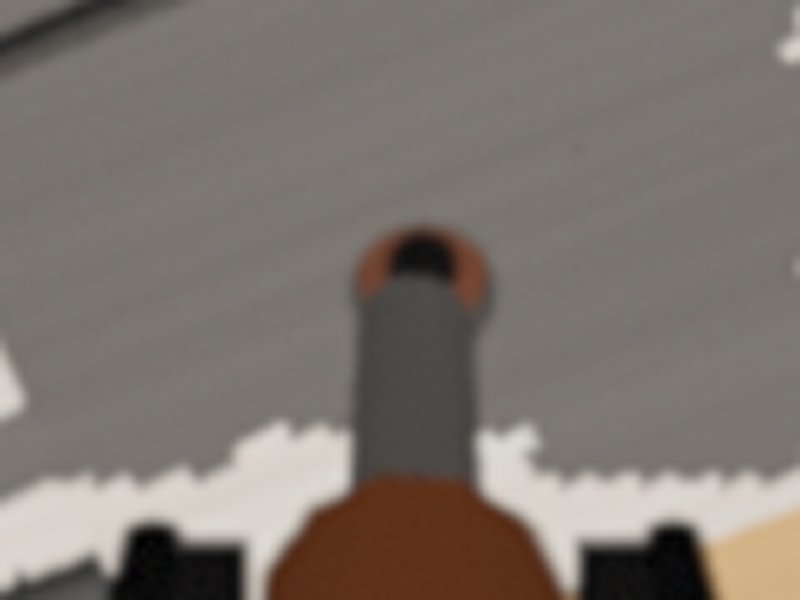

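The bore's visible rim spans x 355–492 in the crop with its top at y=222. The rod is centred at about x=417, with its near edge at y=272.

```bash
python3 - <<'E'
from h import *
p,d,c=ld('w6');s=800/120
f=lambda x,y,z:fonz(c,260+x/s,200+y/s,z)
r=np.array([-.899,.438,0]);j=np.array([.438,.899,0])  # image-up, image-right
for n,q in(('L',f(355,281,.086)),('R',f(492,281,.086)),('T',f(424,222,.086)),('tipedge',f(418,272,.0933)),('tipL',f(359,300,.0933)),('tipR',f(475,300,.0933))):print(n,q.round(4),'up',round(q@r,4),'right',round(q@j,4))
E
```

```text
L [ 0.5846 -0.1241  0.086 ] up -0.5799 right 0.1444
R [ 0.5908 -0.1114  0.086 ] up -0.5799 right 0.1587
T [ 0.582  -0.1149  0.086 ] up -0.5735 right 0.1516
tipedge [ 0.5844 -0.1168  0.0933] up -0.5766 right 0.151
tipL [ 0.5845 -0.1235  0.0933] up -0.5795 right 0.145
tipR [ 0.5896 -0.113   0.0933] up -0.5796 right 0.1567
```

The tip needs to move about 0.65 mm in image-right and 1.3 mm in image-up, which is world (-0.9, +1.15) mm. I correct that and lower gently to about 2 mm below the carriage top.

```bash
python3 -m handwheel '[{"hand":-1,"dx":-0.09,"dy":0.11,"dz":0,"wx":0,"wy":0,"wz":0},{"hand":-1,"dx":0,"dy":0,"dz":-0.3,"wx":0,"wy":0,"wz":0},{"hand":-1,"dx":0,"dy":0,"dz":-0.2,"wx":0,"wy":0,"wz":0},{"hand":-1,"dx":0,"dy":0,"dz":-0.2,"wx":0,"wy":0,"wz":0},{"hand":-1,"dx":0,"dy":0,"dz":0,"wx":0,"wy":0,"wz":0},{"hand":-1,"dx":0,"dy":0,"dz":-0.1,"wx":0,"wy":0,"wz":0},{"hand":-1,"dx":0,"dy":0,"dz":-0.1,"wx":0,"wy":0,"wz":0},{"hand":-1,"dx":0,"dy":0,"dz":0,"wx":0,"wy":0,"wz":0}]'
python3 - <<'E'
from h import *
s=bot.read_state();print(s['position'],s['force'])
p,d,c=cap('wrist','w7');cv2.imwrite('pics/w7z.png',cv2.resize(p[200:290,260:380],(800,600),interpolation=2)[...,::-1])
s=bot.read_state();print(s['position'],s['force'])
E
```

```text
time_s: 8.05
position: [0.5882, -0.1178, 0.1594]
tcp_rot: [[-0.899, 0.438, -0.0], [0.438, 0.899, 0.0], [0.0, -0.0, -1.0]]
force: [0.4, -0.2, -1.0]
opening: 0.269
[ 0.58818056 -0.11783386  0.15940768] [ 0.35002968 -0.18616784 -1.02676548]
[ 0.58820632 -0.11785863  0.15948325] [ 0.73479549  0.4023108  -1.01079142]
```

View pics/w7z.png

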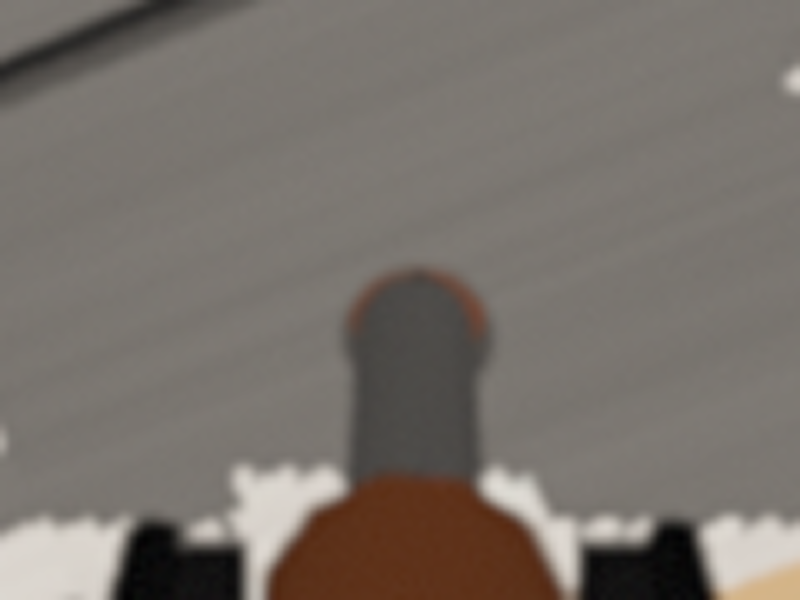

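There is no contact force, the tip is about 2 mm inside the mouth, and the rod is centred in the rim (417 against 418). It is a touch close on the upper side. I continue slowly.

```bash
python3 -m handwheel '[{"hand":-1,"dx":0.03,"dy":-0.01,"dz":-0.2,"wx":0,"wy":0,"wz":0},{"hand":-1,"dx":0,"dy":0,"dz":-0.2,"wx":0,"wy":0,"wz":0},{"hand":-1,"dx":0,"dy":0,"dz":-0.1,"wx":0,"wy":0,"wz":0},{"hand":-1,"dx":0,"dy":0,"dz":0,"wx":0,"wy":0,"wz":0}]'
python3 -m handwheel '[{"hand":-1,"dx":0,"dy":0,"dz":-0.1,"wx":0,"wy":0,"wz":0},{"hand":-1,"dx":0,"dy":0,"dz":-0.1,"wx":0,"wy":0,"wz":0},{"hand":-1,"dx":0,"dy":0,"dz":-0.1,"wx":0,"wy":0,"wz":0},{"hand":-1,"dx":0,"dy":0,"dz":0,"wx":0,"wy":0,"wz":0}]'
python3 -m handwheel '[{"hand":-1,"dx":0,"dy":0,"dz":-0.1,"wx":0,"wy":0,"wz":0},{"hand":-1,"dx":0,"dy":0,"dz":-0.1,"wx":0,"wy":0,"wz":0},{"hand":-1,"dx":0,"dy":0,"dz":0,"wx":0,"wy":0,"wz":0}]'
```

```text
time_s: 8.5
position: [0.5884, -0.1179, 0.1543]
tcp_rot: [[-0.899, 0.438, -0.001], [0.438, 0.899, 0.0], [0.001, -0.0, -1.0]]
force: [0.3, 1.3, -1.9]
opening: 0.269
time_s: 8.9
position: [0.5886, -0.118, 0.1516]
tcp_rot: [[-0.899, 0.438, 0.0], [0.438, 0.899, -0.0], [-0.0, -0.0, -1.0]]
force: [-0.9, -0.6, -1.7]
opening: 0.271
time_s: 9.2
position: [0.5889, -0.1181, 0.1509]
tcp_rot: [[-0.899, 0.438, 0.001], [0.438, 0.899, -0.001], [-0.001, -0.0, -1.0]]
force: [-1.4, 1.1, 5.8]
opening: 0.263
```

Contact came at tip z ≈ 0.075 with +6 N, which matches the sleeve top (0.076). Next I press at 1 mm per row, watching the force.

```bash
python3 -m handwheel '[{"hand":-1,"dx":0,"dy":0,"dz":-0.1,"wx":0,"wy":0,"wz":0},{"hand":-1,"dx":0,"dy":0,"dz":-0.1,"wx":0,"wy":0,"wz":0},{"hand":-1,"dx":0,"dy":0,"dz":-0.1,"wx":0,"wy":0,"wz":0}]'
python3 -m handwheel '[{"hand":-1,"dx":0,"dy":0,"dz":-0.1,"wx":0,"wy":0,"wz":0},{"hand":-1,"dx":0,"dy":0,"dz":-0.1,"wx":0,"wy":0,"wz":0},{"hand":-1,"dx":0,"dy":0,"dz":-0.1,"wx":0,"wy":0,"wz":0},{"hand":-1,"dx":0,"dy":0,"dz":-0.1,"wx":0,"wy":0,"wz":0},{"hand":-1,"dx":0,"dy":0,"dz":-0.1,"wx":0,"wy":0,"wz":0}]'
```

```text
time_s: 9.5
position: [0.589, -0.1181, 0.1482]
tcp_rot: [[-0.899, 0.438, 0.001], [0.438, 0.899, -0.001], [-0.002, 0.0, -1.0]]
force: [-1.4, 0.9, 7.0]
opening: 0.27
time_s: 10.0
position: [0.589, -0.1181, 0.1432]
tcp_rot: [[-0.899, 0.438, 0.001], [0.438, 0.899, -0.001], [-0.002, 0.0, -1.0]]
force: [-2.2, -0.2, 8.1]
opening: 0.263
```

The force is steady at about 9 N, the expected drag, so I continue.

```bash
python3 -m handwheel '[{"hand":-1,"dx":0,"dy":0,"dz":-0.12,"wx":0,"wy":0,"wz":0},{"hand":-1,"dx":0,"dy":0,"dz":-0.12,"wx":0,"wy":0,"wz":0},{"hand":-1,"dx":0,"dy":0,"dz":-0.12,"wx":0,"wy":0,"wz":0},{"hand":-1,"dx":0,"dy":0,"dz":-0.12,"wx":0,"wy":0,"wz":0},{"hand":-1,"dx":0,"dy":0,"dz":-0.12,"wx":0,"wy":0,"wz":0},{"hand":-1,"dx":0,"dy":0,"dz":-0.12,"wx":0,"wy":0,"wz":0},{"hand":-1,"dx":0,"dy":0,"dz":-0.12,"wx":0,"wy":0,"wz":0},{"hand":-1,"dx":0,"dy":0,"dz":-0.12,"wx":0,"wy":0,"wz":0}]'
python3 -m handwheel '[{"hand":-1,"dx":0,"dy":0,"dz":-0.12,"wx":0,"wy":0,"wz":0},{"hand":-1,"dx":0,"dy":0,"dz":-0.12,"wx":0,"wy":0,"wz":0},{"hand":-1,"dx":0,"dy":0,"dz":-0.12,"wx":0,"wy":0,"wz":0},{"hand":-1,"dx":0,"dy":0,"dz":-0.12,"wx":0,"wy":0,"wz":0},{"hand":-1,"dx":0,"dy":0,"dz":-0.12,"wx":0,"wy":0,"wz":0},{"hand":-1,"dx":0,"dy":0,"dz":-0.12,"wx":0,"wy":0,"wz":0},{"hand":-1,"dx":0,"dy":0,"dz":-0.12,"wx":0,"wy":0,"wz":0},{"hand":-1,"dx":0,"dy":0,"dz":-0.12,"wx":0,"wy":0,"wz":0}]'
```

```text
time_s: 10.8
position: [0.589, -0.1181, 0.1336]
tcp_rot: [[-0.899, 0.438, 0.001], [0.438, 0.899, -0.001], [-0.001, -0.0, -1.0]]
force: [-1.3, -0.1, 7.5]
opening: 0.266
time_s: 11.6
position: [0.589, -0.1181, 0.124]
tcp_rot: [[-0.899, 0.438, 0.001], [0.438, 0.899, -0.001], [-0.001, -0.0, -1.0]]
force: [-2.2, 0.8, 7.5]
opening: 0.269
```

```bash
python3 -m handwheel '[{"hand":-1,"dx":0,"dy":0,"dz":-0.1,"wx":0,"wy":0,"wz":0},{"hand":-1,"dx":0,"dy":0,"dz":-0.1,"wx":0,"wy":0,"wz":0},{"hand":-1,"dx":0,"dy":0,"dz":-0.1,"wx":0,"wy":0,"wz":0},{"hand":-1,"dx":0,"dy":0,"dz":-0.1,"wx":0,"wy":0,"wz":0}]'
python3 -m handwheel '[{"hand":-1,"dx":0,"dy":0,"dz":-0.1,"wx":0,"wy":0,"wz":0},{"hand":-1,"dx":0,"dy":0,"dz":-0.05,"wx":0,"wy":0,"wz":0}]'
python3 -m handwheel '[{"hand":-1,"dx":0,"dy":0,"dz":-0.05,"wx":0,"wy":0,"wz":0},{"hand":-1,"dx":0,"dy":0,"dz":-0.05,"wx":0,"wy":0,"wz":0}]'
```

```text
time_s: 12.0
position: [0.589, -0.1181, 0.12]
tcp_rot: [[-0.899, 0.438, 0.001], [0.438, 0.899, -0.001], [-0.001, -0.0, -1.0]]
force: [-2.5, 0.7, 8.1]
opening: 0.272
time_s: 12.2
position: [0.589, -0.1181, 0.1184]
tcp_rot: [[-0.899, 0.438, 0.001], [0.438, 0.899, -0.001], [-0.001, 0.0, -1.0]]
force: [-1.2, 0.2, 7.3]
opening: 0.27
time_s: 12.4
position: [0.589, -0.1181, 0.1174]
tcp_rot: [[-0.899, 0.438, 0.001], [0.438, 0.899, -0.001], [-0.001, 0.0, -1.0]]
force: [-1.1, 1.7, 9.6]
opening: 0.267
```

```bash
for i in 1; do python3 -m handwheel '[{"hand":-1,"dx":0,"dy":0,"dz":-0.05,"wx":0,"wy":0,"wz":0},{"hand":-1,"dx":0,"dy":0,"dz":0,"wx":0,"wy":0,"wz":0}]'; done
python3 -m handwheel '[{"hand":-1,"dx":0,"dy":0,"dz":-0.05,"wx":0,"wy":0,"wz":0},{"hand":-1,"dx":0,"dy":0,"dz":0,"wx":0,"wy":0,"wz":0}]'

```

```text
time_s: 12.6
position: [0.5891, -0.1182, 0.1174]
tcp_rot: [[-0.899, 0.438, 0.001], [0.438, 0.899, -0.001], [-0.002, -0.0, -1.0]]
force: [-2.6, -0.5, 10.0]
opening: 0.267
time_s: 12.8
position: [0.5892, -0.1182, 0.1174]
tcp_rot: [[-0.899, 0.438, 0.002], [0.438, 0.899, -0.001], [-0.002, -0.0, -1.0]]
force: [-2.6, -0.0, 12.1]
opening: 0.267
```

The TCP has stopped at 0.1174 while the force rises, as it would on the floor. I press a touch more to confirm.

```bash
python3 -m handwheel '[{"hand":-1,"dx":0,"dy":0,"dz":-0.1,"wx":0,"wy":0,"wz":0},{"hand":-1,"dx":0,"dy":0,"dz":-0.1,"wx":0,"wy":0,"wz":0},{"hand":-1,"dx":0,"dy":0,"dz":0,"wx":0,"wy":0,"wz":0}]'
python3 - <<'E'
from h import *
p,d,c=cap('scene','s8');cv2.imwrite('pics/s8z.png',cv2.resize(p[215:305,190:310],(800,600),interpolation=2)[...,::-1])
E
```

```text
time_s: 13.1
position: [0.5898, -0.1184, 0.1172]
tcp_rot: [[-0.899, 0.438, 0.004], [0.438, 0.899, -0.002], [-0.004, 0.0, -1.0]]
force: [-3.3, 1.7, 20.9]
opening: 0.27
```

View pics/s8z.png

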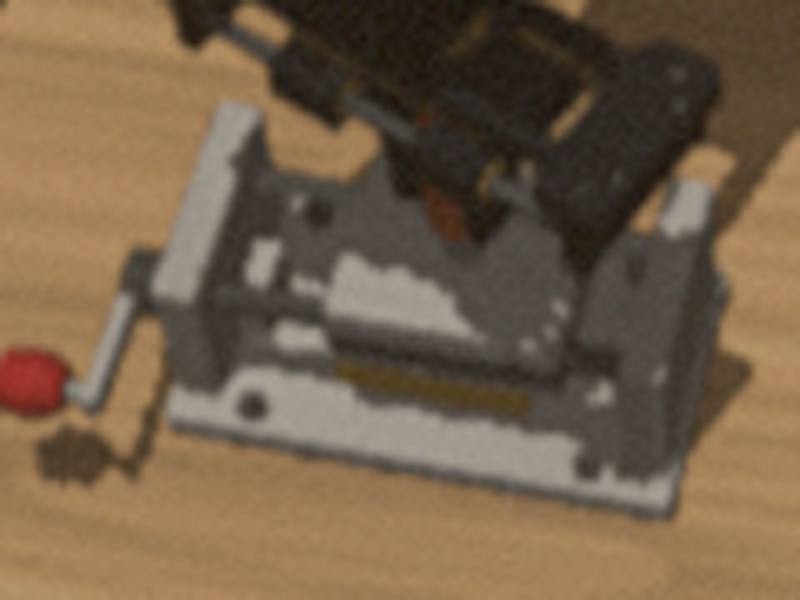

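It holds at 21 N with no motion, and the tip height of 0.0416 matches the 0.042 expected, so the sleeve is on the floor. The drift's shoulder stands above the carriage in the picture. Next I withdraw straight up.

```bash
python3 -m handwheel '[{"hand":-1,"dx":0,"dy":0,"dz":0.4,"wx":0,"wy":0,"wz":0},{"hand":-1,"dx":0,"dy":0,"dz":0.6,"wx":0,"wy":0,"wz":0},{"hand":-1,"dx":0,"dy":0,"dz":0.9,"wx":0,"wy":0,"wz":0},{"hand":-1,"dx":0,"dy":0,"dz":1,"wx":0,"wy":0,"wz":0},{"hand":-1,"dx":0,"dy":0,"dz":1,"wx":0,"wy":0,"wz":0},{"hand":-1,"dx":0,"dy":0,"dz":1,"wx":0,"wy":0,"wz":0},{"hand":-1,"dx":0,"dy":0,"dz":1,"wx":0,"wy":0,"wz":0},{"hand":-1,"dx":0,"dy":0,"dz":1,"wx":0,"wy":0,"wz":0},{"hand":-1,"dx":0,"dy":0,"dz":1,"wx":0,"wy":0,"wz":0},{"hand":-1,"dx":0,"dy":0,"dz":0.4,"wx":0,"wy":0,"wz":0}]'
python3 -m handwheel '[{"hand":-1,"dx":0,"dy":0,"dz":0,"wx":0,"wy":0,"wz":0},{"hand":-1,"dx":0,"dy":0,"dz":0,"wx":0,"wy":0,"wz":0}]'
python3 - <<'E'
from h import *
p,d,c=cap('wrist','w9');cv2.imwrite('pics/w9z.png',cv2.resize(p[190:310,240:400],(800,600),interpolation=2)[...,::-1])
E
```

```text
time_s: 14.15
position: [0.5892, -0.1182, 0.1974]
tcp_rot: [[-0.899, 0.438, 0.002], [0.438, 0.899, -0.001], [-0.002, 0.0, -1.0]]
force: [0.0, -0.2, -1.8]
opening: 0.269
time_s: 14.35
position: [0.5883, -0.1178, 0.1956]
tcp_rot: [[-0.899, 0.438, -0.001], [0.438, 0.899, 0.0], [0.001, -0.0, -1.0]]
force: [-0.7, 0.6, -0.6]
opening: 0.271
```

View pics/w9z.png

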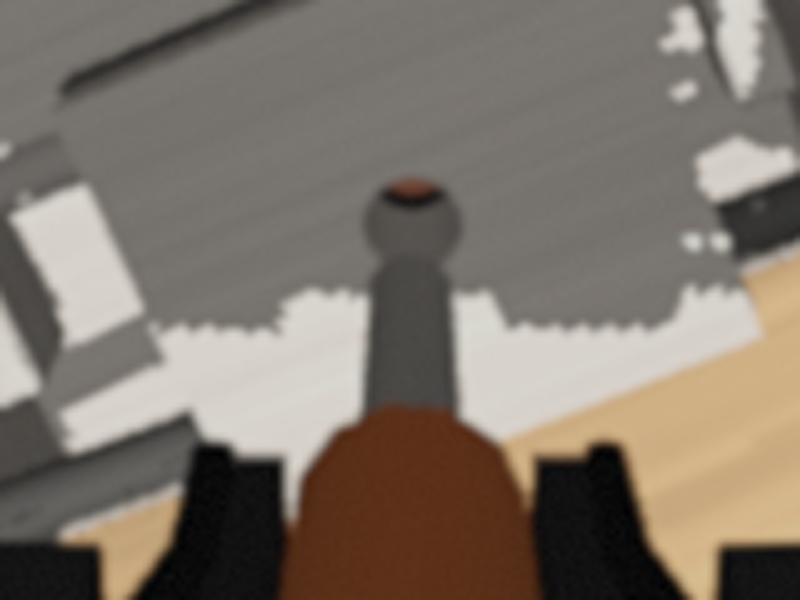

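The bore now shows a bare wall and the sleeve far down (the copper sliver at crop (412,190)). The drift is out and straight. Next I return over the stand.

```bash
python3 -m handwheel '[{"hand":-1,"dx":-0.5,"dy":2,"dz":0,"wx":0,"wy":0,"wz":0},{"hand":-1,"dx":-1,"dy":4,"dz":0,"wx":0,"wy":0,"wz":0},{"hand":-1,"dx":-1,"dy":4,"dz":0,"wx":0,"wy":0,"wz":0},{"hand":-1,"dx":-1.1,"dy":4,"dz":0,"wx":0,"wy":0,"wz":0},{"hand":-1,"dx":-1.1,"dy":4,"dz":0,"wx":0,"wy":0,"wz":0},{"hand":-1,"dx":-1.1,"dy":4,"dz":0,"wx":0,"wy":0,"wz":0},{"hand":-1,"dx":-1.1,"dy":4,"dz":0,"wx":0,"wy":0,"wz":0},{"hand":-1,"dx":-1.1,"dy":4,"dz":0,"wx":0,"wy":0,"wz":0},{"hand":-1,"dx":-1,"dy":4,"dz":0,"wx":0,"wy":0,"wz":0},{"hand":-1,"dx":-0.75,"dy":3.5,"dz":0,"wx":0,"wy":0,"wz":0}]';python3 -m handwheel '[{"hand":-1,"dx":0,"dy":0,"dz":0,"wx":0,"wy":0,"wz":0},{"hand":-1,"dx":0,"dy":0,"dz":0,"wx":0,"wy":0,"wz":0},{"hand":-1,"dx":0,"dy":0,"dz":0,"wx":0,"wy":0,"wz":0},{"hand":-1,"dx":0,"dy":0,"dz":0,"wx":0,"wy":0,"wz":0},{"hand":-1,"dx":0,"dy":0,"dz":0,"wx":0,"wy":0,"wz":0}]'
```

```text
time_s: 15.4
position: [0.4886, 0.2596, 0.1955]
tcp_rot: [[-0.899, 0.437, -0.002], [0.437, 0.899, 0.0], [0.002, -0.001, -1.0]]
force: [0.2, 0.1, -1.9]
opening: 0.267
time_s: 15.9
position: [0.4914, 0.256, 0.1958]
tcp_rot: [[-0.898, 0.44, -0.0], [0.44, 0.898, -0.0], [0.0, -0.0, -1.0]]
force: [0.2, -0.8, -1.8]
opening: 0.265
```

```bash
python3 -m handwheel '[{"hand":-1,"dx":0,"dy":0.05,"dz":-1,"wx":0,"wy":0,"wz":0},{"hand":-1,"dx":0,"dy":0,"dz":-1.2,"wx":0,"wy":0,"wz":0},{"hand":-1,"dx":0,"dy":0,"dz":-0.8,"wx":0,"wy":0,"wz":0},{"hand":-1,"dx":0,"dy":0,"dz":0,"wx":0,"wy":0,"wz":0},{"hand":-1,"dx":0,"dy":0,"dz":0,"wx":0,"wy":0,"wz":0},{"hand":-1,"dx":0,"dy":0,"dz":0,"wx":0,"wy":0,"wz":0},{"hand":-1,"dx":0,"dy":0,"dz":0,"wx":0,"wy":0,"wz":0}]'
python3 - <<'E'
from h import *
s=bot.read_state();print(s['position'])
p,d,c=cap('wrist','w10');cv2.imwrite('pics/w10z.png',cv2.resize(p[200:290,260:380],(800,600),interpolation=2)[...,::-1])
E
```

```text
time_s: 16.6
position: [0.4914, 0.2577, 0.1662]
tcp_rot: [[-0.899, 0.438, 0.001], [0.438, 0.899, 0.0], [-0.001, 0.001, -1.0]]
force: [1.0, 0.3, -1.3]
opening: 0.268
[0.4913803  0.25770989 0.16624586]
```

View pics/w10z.png

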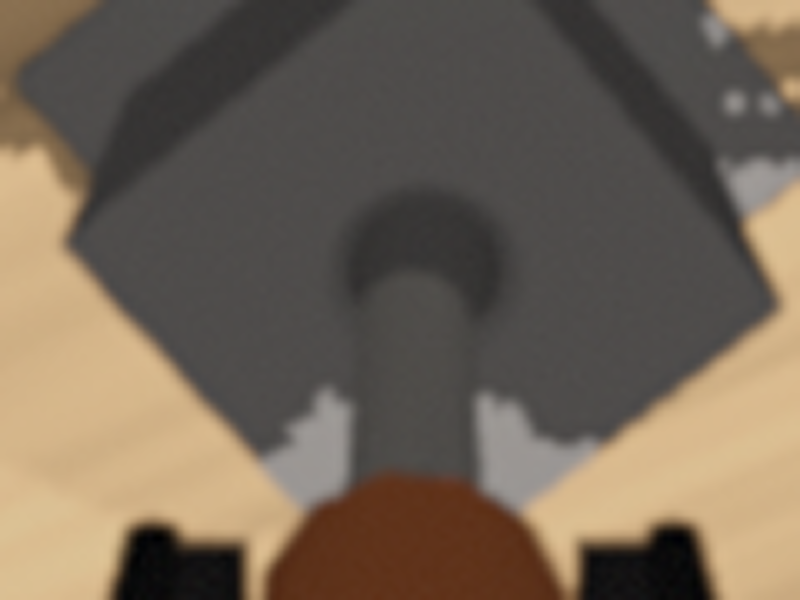

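The hole in the crop spans x 345–502 with its top at y=190. The rod is centred at 416 with its near edge at y=270.

```bash
python3 - <<'E'
from h import *
p,d,c=ld('w10');s=800/120
f=lambda x,y,z:fonz(c,260+x/s,200+y/s,z)
r=np.array([-.899,.438,0]);j=np.array([.438,.899,0])
for n,q in(('L',f(345,262,.075)),('R',f(502,262,.075)),('T',f(424,190,.075)),('tipedge',f(415,270,.0906)),('tipL',f(359,300,.0906)),('tipR',f(474,300,.0906))):print(n,q.round(4),'up',round(q@r,4),'right',round(q@j,4))
E
```

```text
L [0.4865 0.2513 0.075 ] up -0.3273 right 0.439
R [0.4939 0.2664 0.075 ] up -0.3273 right 0.4559
T [0.483  0.2624 0.075 ] up -0.3193 right 0.4475
tipedge [0.4861 0.2598 0.0906] up -0.3232 right 0.4465
tipL [0.4865 0.2534 0.0906] up -0.3264 right 0.4408
tipR [0.4916 0.2638 0.0906] up -0.3264 right 0.4525
```

I shift (-0.4, +1.0) mm and lower in two stages, checking the forces.

```bash
python3 -m handwheel '[{"hand":-1,"dx":-0.04,"dy":0.1,"dz":-0.3,"wx":0,"wy":0,"wz":0},{"hand":-1,"dx":0,"dy":0,"dz":-0.4,"wx":0,"wy":0,"wz":0},{"hand":-1,"dx":0,"dy":0,"dz":-0.5,"wx":0,"wy":0,"wz":0},{"hand":-1,"dx":0,"dy":0,"dz":-0.4,"wx":0,"wy":0,"wz":0},{"hand":-1,"dx":0,"dy":0,"dz":-0.4,"wx":0,"wy":0,"wz":0}]'
python3 -m handwheel '[{"hand":-1,"dx":0,"dy":0,"dz":-0.5,"wx":0,"wy":0,"wz":0},{"hand":-1,"dx":0,"dy":0,"dz":-0.6,"wx":0,"wy":0,"wz":0},{"hand":-1,"dx":0,"dy":0,"dz":-0.6,"wx":0,"wy":0,"wz":0}]'
python3 -m handwheel '[{"hand":-1,"dx":0,"dy":0,"dz":-0.8,"wx":0,"wy":0,"wz":0},{"hand":-1,"dx":0,"dy":0,"dz":-0.8,"wx":0,"wy":0,"wz":0},{"hand":-1,"dx":0,"dy":0,"dz":-0.8,"wx":0,"wy":0,"wz":0},{"hand":-1,"dx":0,"dy":0,"dz":-0.8,"wx":0,"wy":0,"wz":0},{"hand":-1,"dx":0,"dy":0,"dz":-0.6,"wx":0,"wy":0,"wz":0},{"hand":-1,"dx":0,"dy":0,"dz":0,"wx":0,"wy":0,"wz":0}]'
```

```text
time_s: 17.15
position: [0.4905, 0.2585, 0.1453]
tcp_rot: [[-0.899, 0.438, -0.001], [0.438, 0.899, -0.0], [0.0, -0.0, -1.0]]
force: [-0.9, 1.2, -1.0]
opening: 0.265
time_s: 17.45
position: [0.4906, 0.2585, 0.1283]
tcp_rot: [[-0.899, 0.438, -0.0], [0.438, 0.899, -0.0], [0.0, -0.0, -1.0]]
force: [0.3, 0.9, -1.3]
opening: 0.269
time_s: 18.05
position: [0.49, 0.2583, 0.0898]
tcp_rot: [[-0.899, 0.438, -0.002], [0.438, 0.899, -0.001], [0.002, -0.001, -1.0]]
force: [0.3, 0.1, -1.3]
opening: 0.265
```

```bash
python3 -m handwheel '[{"hand":-1,"dx":0,"dy":0,"dz":-0.2,"wx":0,"wy":0,"wz":0},{"hand":-1,"dx":0,"dy":0,"dz":-0.15,"wx":0,"wy":0,"wz":0},{"hand":-1,"dx":0,"dy":0,"dz":0,"wx":0,"wy":0,"wz":0}]'
python3 -m handwheel '[{"hand":-1,"dx":0,"dy":0,"dz":-0.1,"wx":0,"wy":0,"wz":0},{"hand":-1,"dx":0,"dy":0,"dz":-0.05,"wx":0,"wy":0,"wz":0},{"hand":-1,"dx":0,"dy":0,"dz":0,"wx":0,"wy":0,"wz":0}]'
```

```text
time_s: 18.35
position: [0.4907, 0.2586, 0.0874]
tcp_rot: [[-0.899, 0.438, 0.0], [0.438, 0.899, 0.0], [-0.0, 0.0, -1.0]]
force: [0.7, -0.6, -1.8]
opening: 0.268
time_s: 18.65
position: [0.4906, 0.2585, 0.0859]
tcp_rot: [[-0.899, 0.438, 0.0], [0.438, 0.899, 0.0], [-0.0, 0.0, -1.0]]
force: [0.6, -1.2, -1.5]
opening: 0.266
```

```bash
python3 -m handwheel '[{"hand":-1,"dx":0,"dy":0,"dz":-0.1,"wx":0,"wy":0,"wz":0},{"hand":-1,"dx":0,"dy":0,"dz":-0.05,"wx":0,"wy":0,"wz":0},{"hand":-1,"dx":0,"dy":0,"dz":0,"wx":0,"wy":0,"wz":0}]'
python3 -m handwheel '[{"hand":-1,"dx":0,"dy":0,"dz":-0.1,"wx":0,"wy":0,"wz":0},{"hand":-1,"dx":0,"dy":0,"dz":0,"wx":0,"wy":0,"wz":0}]'
```

```text
time_s: 18.95
position: [0.4907, 0.2586, 0.0845]
tcp_rot: [[-0.899, 0.438, 0.0], [0.438, 0.899, 0.0], [-0.0, 0.0, -1.0]]
force: [-0.3, 0.3, 0.8]
opening: 0.27
time_s: 19.15
position: [0.4908, 0.2586, 0.0845]
tcp_rot: [[-0.899, 0.438, 0.001], [0.438, 0.899, 0.0], [-0.0, 0.0, -1.0]]
force: [-2.1, -0.9, 7.3]
opening: 0.269
```

The shoulder is seated: z is unchanged at 0.0845 and the force rises. I release now.

```bash
python3 -m handwheel '[{"hand":-1,"dx":0,"dy":0,"dz":0.1,"wx":0,"wy":0,"wz":0},{"hand":1,"dx":0,"dy":0,"dz":0,"wx":0,"wy":0,"wz":0},{"hand":1,"dx":0,"dy":0,"dz":0,"wx":0,"wy":0,"wz":0},{"hand":1,"dx":0,"dy":0,"dz":0,"wx":0,"wy":0,"wz":0},{"hand":1,"dx":0,"dy":0,"dz":0,"wx":0,"wy":0,"wz":0},{"hand":1,"dx":0,"dy":0,"dz":0,"wx":0,"wy":0,"wz":0},{"hand":1,"dx":0,"dy":0,"dz":0,"wx":0,"wy":0,"wz":0},{"hand":1,"dx":0,"dy":0,"dz":0,"wx":0,"wy":0,"wz":0},{"hand":1,"dx":0,"dy":0,"dz":0,"wx":0,"wy":0,"wz":0},{"hand":1,"dx":0,"dy":0,"dz":0,"wx":0,"wy":0,"wz":0}]'
python3 -m handwheel '[{"hand":1,"dx":0,"dy":0,"dz":1,"wx":0,"wy":0,"wz":0},{"hand":1,"dx":0,"dy":0,"dz":2,"wx":0,"wy":0,"wz":0},{"hand":1,"dx":0,"dy":0,"dz":2,"wx":0,"wy":0,"wz":0},{"hand":1,"dx":0,"dy":0,"dz":2,"wx":0,"wy":0,"wz":0},{"hand":1,"dx":0,"dy":0,"dz":2,"wx":0,"wy":0,"wz":0},{"hand":1,"dx":0,"dy":0,"dz":2,"wx":0,"wy":0,"wz":0},{"hand":1,"dx":-2,"dy":2,"dz":2,"wx":0,"wy":0,"wz":0},{"hand":1,"dx":-3,"dy":3,"dz":0,"wx":0,"wy":0,"wz":0},{"hand":1,"dx":-3,"dy":3,"dz":0,"wx":0,"wy":0,"wz":0},{"hand":1,"dx":0,"dy":0,"dz":0,"wx":0,"wy":0,"wz":0}]'
python3 - <<'E'
from h import *
a,_,_=ld('top0')
p,d,c=cap('top','t11');X=pts(c,d)
hsv=cv2.cvtColor(p,cv2.COLOR_RGB2HSV).astype(int)
m=(abs(hsv[...,0]-10)<6)&(hsv[...,1]>180)&(hsv[...,2]>90);m[:,:170]=0;m[:,215:]=0
q=X[m];print(m.sum(),np.median(q,0),np.argwhere(m).mean(0))
p2,d,c=cap('scene','s11')
z1=cv2.resize(p2[190:280,350:470],(400,300),interpolation=2);z2=cv2.resize(p2[215:305,190:310],(400,300),interpolation=2)
z3=cv2.resize(p[230:305,150:250],(400,300),interpolation=2);z4=cv2.resize(p[183:258,335:435],(400,300),interpolation=2)
cv2.imwrite('pics/f11.png',np.vstack([np.hstack([z1,z2]),np.hstack([z3,z4])])[...,::-1])
E
```

```text
time_s: 20.15
position: [0.4907, 0.2585, 0.0843]
tcp_rot: [[-0.899, 0.438, 0.0], [0.438, 0.899, -0.0], [-0.0, -0.0, -1.0]]
force: [0.9, -0.8, 0.3]
opening: 0.966
time_s: 21.15
position: [0.4064, 0.3409, 0.2153]
tcp_rot: [[-0.901, 0.434, -0.002], [0.434, 0.901, 0.001], [0.002, -0.0, -1.0]]
force: [0.0, -0.2, 0.6]
opening: 0.998
107 [0.4901827  0.25811863 0.12775843] [265.85981308 189.27102804]
```

View pics/f11.png

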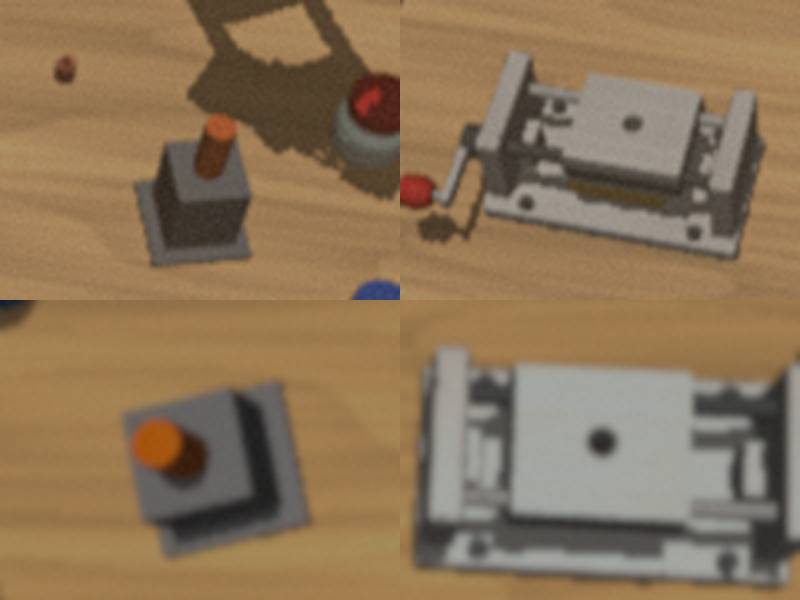

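View pics/t11.png

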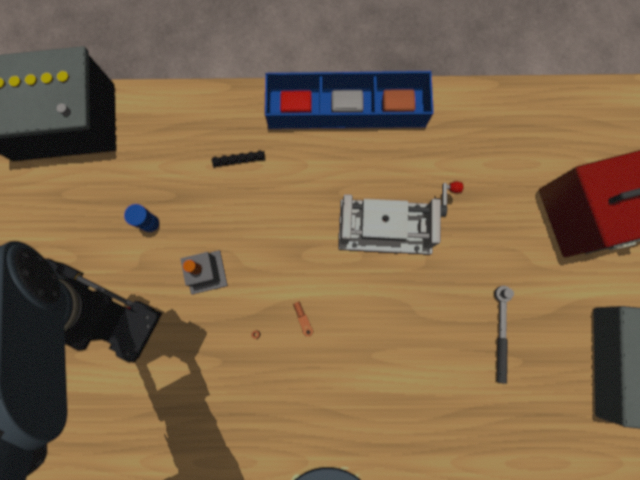

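The pictures show the drift upright in its stand. Its top is at (189,266), z 0.1278 against 0.1282 at the start. The bore is dark and empty, and the other things are unmoved. I let the arm settle and hand in.

```bash
python3 -m handwheel '[{"hand":1,"dx":0,"dy":0,"dz":0,"wx":0,"wy":0,"wz":0},{"hand":1,"dx":0,"dy":0,"dz":0,"wx":0,"wy":0,"wz":0},{"hand":1,"dx":0,"dy":0,"dz":0,"wx":0,"wy":0,"wz":0},{"hand":1,"dx":0,"dy":0,"dz":0,"wx":0,"wy":0,"wz":0}]'
python3 -c "
from rig import hand_in
print(hand_in())"
```

```text
time_s: 21.65
position: [0.4113, 0.3379, 0.2142]
tcp_rot: [[-0.898, 0.44, -0.0], [0.44, 0.898, -0.0], [0.0, -0.0, -1.0]]
force: [-0.1, -0.3, 0.4]
opening: 0.999
the job is handed in; nothing more can be done
None
```

The copper sleeve is pressed out onto the tray floor and the drift is back in its stand. I handed the job in at about 21.7 s; `hand_in()` reports no verdict.

- **Sleeve:** I found the bore by sight with the wrist camera. The sleeve dragged at about 9 N and travelled about 33.5 mm by the arm's readings (34 mm expected), then stopped hard. The most force read was 21 N, in a deliberate press against the floor; force was read only at the end of each move call. The sleeve standing on the floor is inferred from the stop and from the tip height (0.0416 m against 0.042 m expected), because the carriage hides it. Afterwards the bore looked clear, with copper only far down.
- **Drift:** It went back until the shoulder stopped on the stand. The handle top read 0.1278 m against 0.1282 m before, which is within measurement noise.
- **Everything else:** In the last top view, nothing else appeared to have moved. The grease jar was hidden under the arm there; the last scene view, partly covering it, showed it still standing. The gripper was open and clear of everything.
- **Disagreements:** The first two camera views put the bore about 4 mm apart, which the close wrist view settled. One early move was refused for missing keys, and nothing moved.

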